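# Tap a tapered mill arbor home and shut its kit drawer

### The job

Fit the orange-banded arbor to the mill: lift it out of the open kit drawer, stand its tapered shank in the socket of the mill drive and let go of it while it still stands proud, then tap it down on its top with the closed gripper until its head sits fully home on the spindle face. After that push the kit drawer home until it clicks in, with the blue-banded arbor still in it, and do not knock the bottles or the dish about.

Things in the scene. Friction and masses are not known exactly. Their poses are not given: they have to be found in the camera images.
- arbor_orange: The arbor to fit: steel cylinder head, 28 mm diameter, 34 mm tall, with orange band and dot on top; below it a tapered shank 34 mm long (18 mm diameter at the head, 11 mm at the tip). 0.12 kg give or take 30 %. Origin on the axis at the head's underside (head z 0 to 34 mm, shank z 0 to -34 mm), z up. Starts upright, hanging by its head in either slot of the open drawer.
- arbor_blue: The arbor that stays in the drawer: same head with blue band and dot, thin shank (12 to 8 mm) that does not fit the mill. Origin at the head's underside, z up. It hangs in the other slot, 68 mm from the orange one along the cabinet's y, leaving 40 mm between the heads.
- mill_drive: Mill drive, fixed: white box 120 x 120 x 50 mm (origin at its bottom centre) with a steel spindle nose, 43 mm diameter, 40 mm tall, upright on its middle. In the nose is a socket, 21 mm wide at the mouth, with sprung tapered leaves. Pushing the arbor down between them takes about 5 N at first, growing to 10 to 15 N near home; friction holds it wherever it is left.
- socket_face (a point): Centre of the socket's mouth in the spindle's upper face, 90 mm above the worktop; z up. The orange arbor drops in freely until its head is about 12 mm above the face, where the leaves grip it and it stays standing when let go. Home: underside of the head on the face, so that the arbor's origin meets this point; its top is then 124 mm above the worktop.
- kit_drawers: Small blue cabinet with one drawer, fixed, 170 mm deep (x), 174 mm wide (y), 104 mm tall. Origin at the bottom centre of its front face; its x points into the cabinet (the way the drawer shuts), z up. In the open drawer the arbor heads rest on white rails 52 mm above the worktop, 36 mm or more clear of the cabinet face and 25 mm or more clear of the drawer's front panel.
- drawer (a joint): How far the drawer is open, m: 0 is home. It starts 0.115 to 0.135 open. It slides with about 1 N; over the last 11 mm a sprung ball must be ridden over (about 6 N, its crest 5 mm before home), which, once well passed, pulls the drawer in to 0 and holds it.
- drawer_pull (a point): Centre of the front face of the drawer's pull strip, 86 mm above the worktop; 20 mm before the cabinet's front face when shut, moving with the drawer. The strip, 90 mm wide and 8 mm tall, stands 8 mm off the grey front panel, which is 168 mm wide and spans 8 to 96 mm in height. Push here along the cabinet's x.
- dropper_bottle: Bystander: amber dropper bottle with red bulb, 38 mm diameter, 109 mm tall; origin at its underside.
- weighing_bottle: Bystander: clear glass weighing bottle with lid, 37 mm diameter, 51 mm tall; origin at its underside.
- petri_dish: Bystander: flat glass dish, 64 mm diameter, 17 mm tall; origin at its underside.

How it is judged:
By the outcome, as a careful person would: the job done as asked, in the order asked, and still so for the second after the job is handed in, with the robot touching nothing.
It also fails if it takes over 56 s, if anything falls off the work surface, if the arm or the gripper's body presses on something with over 40 N, if the wrist force passes 120 N, or if a joint passes its speed limit or range.

### The arm

A 6-joint arm with a two-finger parallel gripper is mounted at the origin on a cart in front of the work surface, level with it; the furniture and walls round the work are solid. World frame = base frame: x ahead of the robot, y to its left, z up, the work surface at z = 0. Lengths are in m, angles in rad, forces in N, time in s.
With the tool pointing down it reaches from about 0.25 to 0.725 m from the base axis. Payload 9.7 kg.
Tool frame: the origin (TCP) lies midway between the tips of the shut fingers; the grasp point (between the pads) lies 19 mm behind it; y points along the fingers, x is the direction in which the jaws open and shut, and the axes are right-handed (so a half turn about y gives the same grasp; the last joint's range is limited). The gripper opens to 85 mm and grips with 20 to 120 N. Pads are 22 mm wide; open, the fingers measure 114 mm over their backs; the gripper's body (76 mm by 85 mm) begins 54 mm behind the grasp point. The pads swing forward as they close: fully open they stand 13 mm farther back than shut.
Start: joints at [-1.212, 0.087, 0.176, 1.66, 0, 1.571], TCP at [0.193, -0.515, 0.231] pointing down, gripper open.
Joint ranges: [-3.13, 3.13], [-0.85, 1.81], [-1.15, 1.24], [-2.2, 2.28], [-1.44, 1.52], [-3.14, 3.14]. Speed limits (rad/s): [2.22, 2.22, 2.57, 3.14, 3.14, 3.14].

### API

Orientations are given as a rotation vector (axis times angle).
In Python, from plant import monitor, grab_frame, calibration, ctrl, masks_of, mark_of gives the robot as it stands. The module is installed in compiled form; this text tells all that it offers.
- The arm moves only by the tool step_arm, never from a script. Its argument "motion" is a list of rows, each a list of 3 entries, a list of its own where there are three numbers: the opening, from 0 (shut) to 1 (fully open), then the shift along the tool's x, y, z in cm, then the turn, a rotation vector about the tool's x, y, z in rad. In form: [[gripper, [dx, dy, dz], [ax, ay, az]], ...]. A call has 1 to 8 rows; each row is the pose to reach, as a shift and turn from the pose measured when the call began, along the tool's axes at that moment; what a row does not reach only later rows make up. A row lasts 1/12 s, in which the tool goes at most 41.7 mm and 7.16 degrees, less where a joint would pass 70% of its speed; a pose out of reach is approached as far as the arm can. A call with a gripper value outside its range is refused whole. The fingers move at their own pace and stop on an object; the grip force is fixed at half the most. Time passes only in rows, so rows that repeat a pose let the fingers close. It gives the time, the measured TCP pose, the force and the opening at its end, in the units of the state.
- monitor.read_state(): the state, without advancing time (a new reading comes with each control period).
- grab_frame(name): name is "scene" or "top"; returns the picture (480x640x3 uint8, red, green, blue); there is no depth.
- calibration(name): a dict with "fovy" (degrees; the focal length in pixels is half the picture's height over the tangent of half this angle, whatever the lens; pixels are square), "cx", "cy" (the principal point, pixels), "R" (3x3) and "t" (3): a world point X has camera coordinates R X + t. Camera axes: x right, y down, z forward; pixel columns grow to the right and rows downward; lengths in m; the calibration is good to about 2 mm. A picture is of the moment at which its call begins. calibration takes no time and is no camera call.
- ctrl.sign_off(): hands the job in, once; it reports no verdict.
Trained networks look in the newest picture that a camera, given by its name, has taken for a name from the list of things; names that differ only in an ending like _2 or _b are one class to them, and where a whole thing is asked for, a point or a joint stands for the part that bears it (a point fixed in the world has none). Each returns a list of dicts, best first, with "confidence" (0 to 1); they miss things now and then, are a little off and sometimes report something else, mostly with a low value. They report only what shows in the picture. A call takes as long as a camera call.
- masks_of(camera, name): "region" (480x640 bool, what is visible of it) and "box" ([left, top, right, bottom] in pixels, round what is visible of it).
- mark_of(camera, name): "xy" ([column, row] in pixels: a listed point, or the origin of a listed thing).
The state is a dict: "clock": time; "q": joint angles; "qd": joint speeds; "joint_torque": joint torques, N m; "tool_pos": TCP position; "eef_rot": TCP orientation; "force": force on the tool from outside, world axes, zero at the start; "moment": the same for the moment, N m; "opening": finger opening in m.
Only numpy, scipy, OpenCV 4.12 (cv2) and the standard library are available. Lean on these libraries where they do the work, as an engineer would, in place of code of your own. Each camera call takes 0.05 s, during which the arm holds its last target.

## Working session

There is one attempt and no reset: what is moved stays moved. The work goes in short steps, Python scripts to look and compute and a tool call to move; the robot and the scene stay as the last step left them, time stands still between calls to the robot, and variables do not carry over. Pictures are saved under pics/ and viewed, and the job is handed in when it is done.

Besides the shell and the picture viewer there is one more tool, called by a JSON object that holds its "op" and its "data", one argument or row to a line. step_arm: Moves the arm, as the interface text tells. Its arguments: {"type":"object","properties":{"motion":{"type":"array","items":{"type":"array"}}},"required":["motion"]}

```bash
mkdir -p pics; ls; cat > h.py <<'E'
import numpy as np, cv2
from plant import monitor, grab_frame, calibration, ctrl, masks_of, mark_of
from scipy.spatial.transform import Rotation as Rn
def snap(cam,fn):
    im=grab_frame(cam); cv2.imwrite('pics/'+fn,im[:,:,::-1]); return im
def ray(cam,uv):
    c=calibration(cam); f=240/np.tan(np.radians(c['fovy'])/2)
    R=np.array(c['R']);t=np.array(c['t'])
    d=R.T@np.array([(uv[0]-c['cx'])/f,(uv[1]-c['cy'])/f,1.]); o=-R.T@t
    return o,d
def atz(cam,uv,z):
    o,d=ray(cam,uv); return o+d*(z-o[2])/d[2]
def proj(cam,X):
    c=calibration(cam); f=240/np.tan(np.radians(c['fovy'])/2)
    p=np.array(c['R'])@np.array(X)+np.array(c['t']); return f*p[:2]/p[2]+[c['cx'],c['cy']]
def tri(a,b):
    (o1,d1),(o2,d2)=a,b
    d1=d1/np.linalg.norm(d1);d2=d2/np.linalg.norm(d2)
    s=np.linalg.lstsq(np.c_[d1,-d2],o2-o1,rcond=None)[0]
    p,q=o1+s[0]*d1,o2+s[1]*d2
    return (p+q)/2,np.linalg.norm(p-q)
E
python3 - <<'E'
from h import *
np.set_printoptions(precision=4,suppress=True)
s=monitor.read_state();print(s)
for c in('scene','top'):
    snap(c,c+'0.png'); k=calibration(c); print(c,k)
    for n in ['arbor_orange','arbor_blue','socket_face','drawer_pull','kit_drawers','mill_drive','dropper_bottle','weighing_bottle','petri_dish']:
        print(n,[(np.round(m['xy'],1),round(m['confidence'],2)) for m in mark_of(c,n)][:3])
    for n in ['arbor_orange','arbor_blue','drawer','mill_drive','kit_drawers']:
        print(n,[(m['box'],round(m['confidence'],2)) for m in masks_of(c,n)][:3])
E
```

```text
pics
{'clock': 0.0, 'q': array([-1.212 ,  0.0875,  0.1751,  1.6598, -0.    ,  1.5708]), 'qd': array([-0.0005,  0.0001,  0.0011,  0.0014,  0.0016,  0.0016]), 'joint_torque': array([ -0.0002, -52.0392,  46.4803,   0.0162,  -0.0001,  -0.    ]), 'tool_pos': array([ 0.1931, -0.5147,  0.2306]), 'eef_rot': array([-1.357 ,  0.9418, -0.9399]), 'force': array([ 0.3547,  0.4838, -0.4551]), 'moment': array([0.0464, 0.011 , 0.0184]), 'opening': 0.08504568010944054}
scene {'fovy': 56.38545303699965, 'cx': 312.1055005150854, 'cy': 234.0106224047118, 'R': array([[-0.6898, -0.724 ,  0.0082],
       [-0.5489,  0.5155, -0.658 ],
       [ 0.4722, -0.4584, -0.7529]]), 't': array([0.4079, 0.2799, 0.7955])}
arbor_orange [(array([402.6, 166.1]), 0.46)]
arbor_blue [(array([385.8, 172.4]), 0.72)]
socket_face [(array([287.7, 246.7]), 0.68)]
drawer_pull [(array([422. , 180.5]), 0.6)]
kit_drawers [(array([372.9, 174.6]), 0.59)]
mill_drive [(array([286.2, 275.7]), 0.67), (array([369.7, 274.8]), 0.33)]
dropper_bottle [(array([267.1, 215.2]), 0.97)]
weighing_bottle [(array([180.8, 348.2]), 0.72)]
petri_dish [(array
[... 612 characters left out ...]
 236.9]), 0.48)]
socket_face [(array([283.2, 250.3]), 0.83)]
drawer_pull [(array([436.6, 269.8]), 0.91)]
kit_drawers [(array([429.5, 217.6]), 0.81), (array([339.6, 299.9]), 0.7), (array([283.6, 248.5]), 0.37)]
mill_drive [(array([286.8, 253.1]), 0.91), (array([340. , 300.7]), 0.32)]
dropper_bottle [(array([315.3, 186.7]), 0.48)]
weighing_bottle [(array([189.3, 242.5]), 0.58)]
petri_dish [(array([437.6, 270.2]), 0.7), (array([338.7, 299.4]), 0.62)]
arbor_orange [([443.9, 232.3, 459.9, 243.9], 0.49)]
arbor_blue [([415.3, 231.8, 429.9, 241.7], 0.51)]
drawer [([400.2, 210.7, 475.1, 268.5], 0.92)]
mill_drive [([259.2, 225.0, 313.0, 279.7], 0.82)]
kit_drawers [([395.7, 143.7, 474.6, 268.8], 0.93)]
```

```bash
python3 - <<'E'
import cv2
a=cv2.imread('pics/scene0.png');b=cv2.imread('pics/top0.png')
cv2.imwrite('pics/s_crop.png',cv2.resize(a[90:330,150:470],None,fx=2.5,fy=2.5,interpolation=2))
cv2.imwrite('pics/t_crop.png',cv2.resize(b[130:330,170:490],None,fx=2.5,fy=2.5,interpolation=2))
E
```

```text
(no output)
```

View pics/scene0.png

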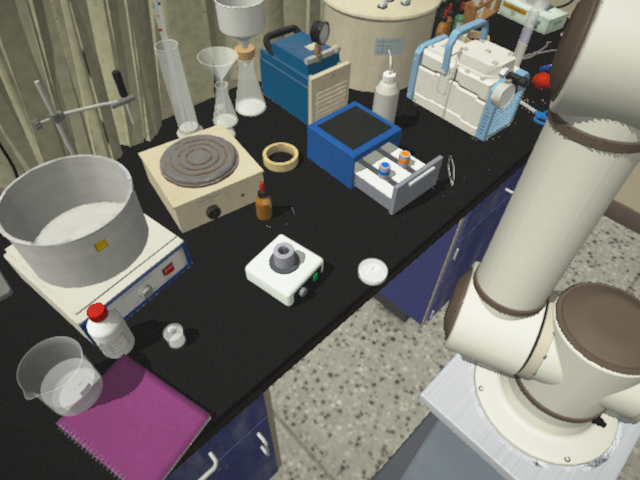

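View pics/s_crop.png

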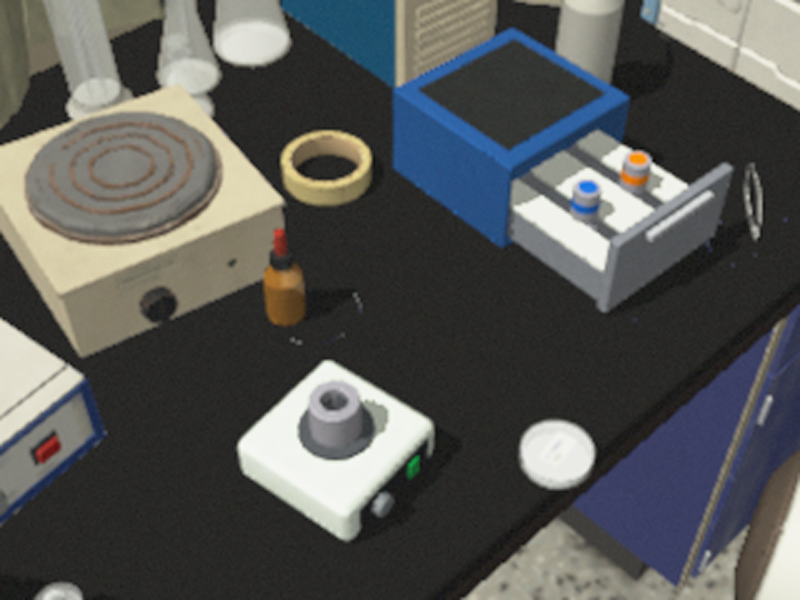

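View pics/t_crop.png

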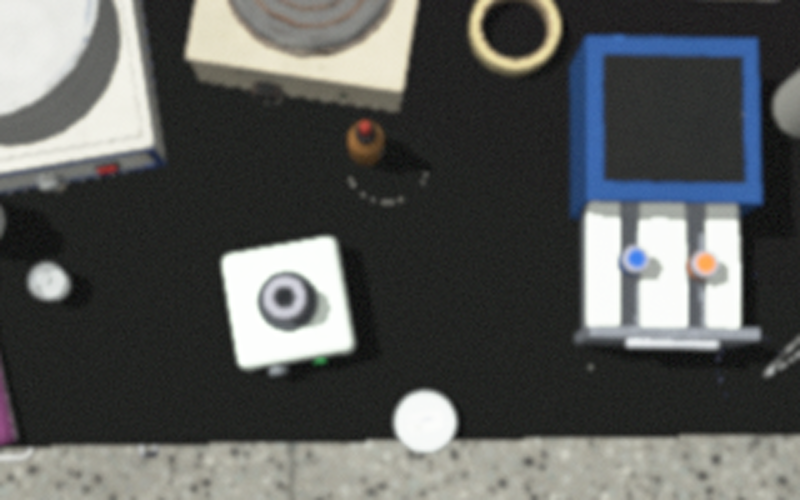

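```bash
python3 - <<'E'
from h import *
np.set_printoptions(precision=4,suppress=True)
im={c:cv2.imread(f'pics/{c}0.png') for c in('scene','top')}
def dot(c,box,col):
    l,t,r,b=box; p=im[c][t:b,l:r].astype(float)
    B,G,R=p[...,0],p[...,1],p[...,2]
    w=np.clip((R-B) if col=='o' else (B-R),0,None); w[w<60]=0
    n,lab,st,ce=cv2.connectedComponentsWithStats((w>0).astype('uint8'))
    out=[]
    for i in range(1,n):
        m=lab==i
        ys,xs=np.nonzero(m); ww=w[m]
        out.append((st[i,4],((xs*ww).sum()/ww.sum()+l,(ys*ww).sum()/ww.sum()+t)))
    return sorted(out,reverse=True,key=lambda a:a[0])
P={}
for n,col,bs,bt in(('o','o',(394,146,414,172),(443,226,462,246)),('b','b',(376,156,395,182),(413,226,434,244))):
    a=dot('scene',bs,col);b=dot('top',bt,col);print(n,a,b)
    a=min(a[:2],key=lambda q:q[1][1]);
    b=min(b[:1],key=lambda q:q[1][1])
    print(tri(ray('scene',a[1]),ray('top',b[1])),atz('scene',a[1],.086),atz('top',b[1],.086))
print('sock',tri(ray('scene',(287.7,246.7)),ray('top',(283.2,250.3))),atz('scene',(287.7,246.7),.09),atz('top',(283.2,250.3),.09))
print('pull',tri(ray('scene',(422,180.5)),ray('top',(436.6,269.8))),atz('scene',(422,180.5),.086),atz('top',(436.6,269.8),.086))
# cabinet lines: front panel ends from crop (top corners z=.096)
for nm,uv,z in(('panelL',(404,264),.096),('panelR',(470,265),.096)): print(nm,atz('top',uv,z))
for n,s,t in(('drop',(267.1,215.2),(315.3,186.7)),('weigh',(180.8,348.2),(189.3,242.5)),('petri',(370.4,275),(338.7,299.4)),('kit',(372.9,174.6),(429.5,217.6)),('mill',(286.2,275.7),(286.8,253.1))):
    print(n,atz('scene',s,0),atz('top',t,0))
cv2.imwrite('pics/t2.png',cv2.resize(im['top'][140:280,390:485],None,fx=6,fy=4.2*1.42,interpolation=2)[:, :])
cv2.imwrite('pics/s2.png',cv2.resize(im['scene'][230:290,260:330],None,fx=10,fy=10,interpolation=2))
cv2.imwrite('pics/t3.png',cv2.resize(im['top'][220:285,250:325],None,fx=9,fy=9,interpolation=2))
E
```

```text
o [(np.int32(41), (np.float64(402.39330694494424), np.float64(161.31378193594819))), (np.int32(34), (np.float64(404.72042449547666), np.float64(152.99669450243562)))] [(np.int32(47), (np.float64(451.9490756888734), np.float64(234.8126961981165)))]
(array([ 0.5316, -0.2555,  0.0844]), np.float64(0.001262289075074888)) [ 0.53   -0.2541  0.086 ] [ 0.5319 -0.2547  0.086 ]
b [(np.int32(34), (np.float64(382.28101685548495), np.float64(172.8369715390992))), (np.int32(33), (np.float64(384.78073089700996), np.float64(164.390780730897)))] [(np.int32(42), (np.float64(424.184870706291), np.float64(232.94037051331532)))]
(array([ 0.5373, -0.1867,  0.0842]), np.float64(0.0014852383120596486)) [ 0.5355 -0.1853  0.086 ] [ 0.5377 -0.1859  0.086 ]
sock (array([0.4956, 0.1624, 0.102 ]), np.float64(0.005680116573522152)) [0.501  0.1545 0.09  ] [0.4991 0.1652 0.09  ]
pull (array([ 0.4458, -0.2152,  0.0753]), np.float64(0.0007271075579641198)) [ 0.4397 -0.2043  0.086 ] [ 0.4454 -0.2125  0.086 ]
panelL [ 0.4601 -0.1311  0.096 ]
panelR [ 0.4552 -0.2924  0.096 ]
drop [0.6657 0.0783 0.    ] [0.6807 0.0841 0.    ]
weigh [0.5109 0.4189 0.    ] [0.5341 0.4217 0.    ]
petri [0.3783 0.0304 0.    ] [0.3777 0.0271 0.    ]
kit [ 0.5891 -0.2178  0.    ] [ 0.5913 -0.2201  0.    ]
mill [0.5006 0.163  0.    ] [0.5017 0.1623 0.    ]
```

View pics/s2.png

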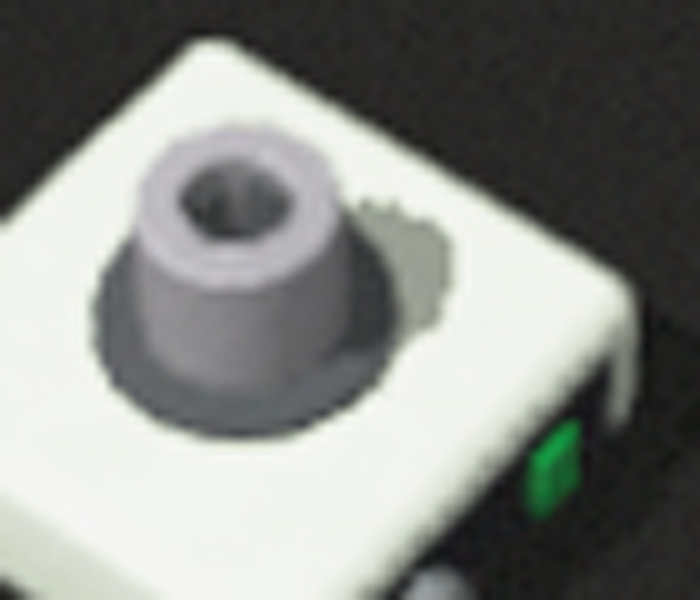

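View pics/t3.png

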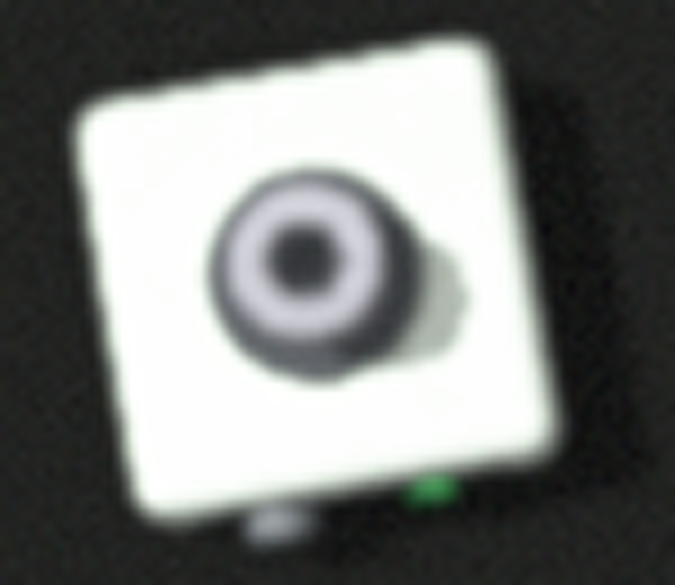

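View pics/t2.png

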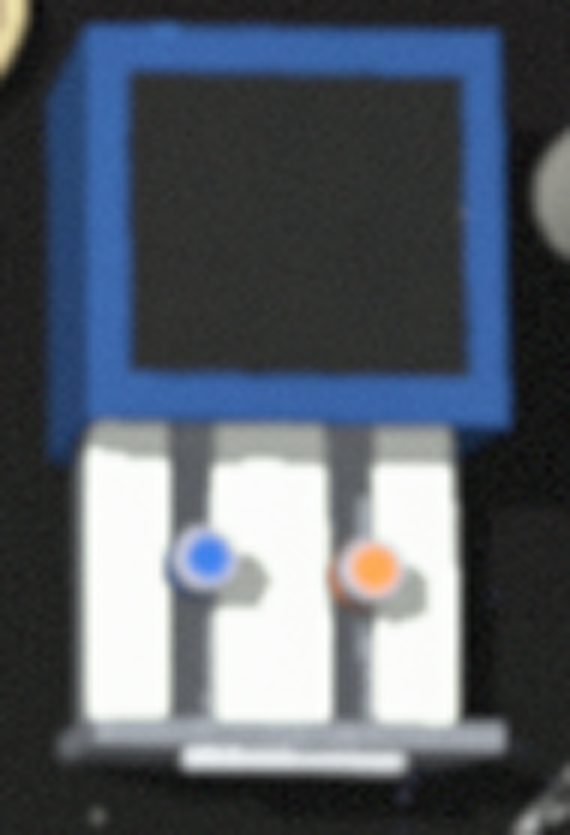

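```bash
python3 - <<'E'
from h import *
np.set_printoptions(precision=4,suppress=True)
S=(283.35,249.9);T=(283.2,248.4)
print('sock',tri(ray('scene',S),ray('top',T)),atz('scene',S,.09),atz('top',T,.09))
s=monitor.read_state();print(Rn.from_rotvec(s['eef_rot']).as_matrix())
# predicted vs pics: cabinet corners for yaw fit
def sub(c):
    im=cv2.imread(f'pics/{c}0.png').astype(float); return im
im=sub('top')
# front top edge of cabinet: blue->nonblue, per column
pts=[]
for u in range(408,470,3):
    col=im[200:222,u]; b=col[:,0]-col[:,2]
    k=[i for i in range(len(b)-1) if b[i]>40>=b[i+1]]
    if k: i=k[-1]; pts.append((u,200+i+(b[i]-40)/(b[i]-b[i+1])))
W=np.array([atz('top',p,.104) for p in pts]);
p=np.polyfit(W[:,1],W[:,0],1);r=W[:,0]-np.polyval(p,W[:,1]);print('cab front',p,len(pts),np.abs(r).max(),W[0],W[-1], 'x at y=-.22',np.polyval(p,-.22))
p=cv2.fitLine(W[:,:2].astype('float32'),cv2.DIST_HUBER,0,.01,.01).ravel();print(p)
E
```

```text
sock (array([0.5037, 0.1649, 0.0864]), np.float64(0.0016321822400328658)) [0.5007 0.1662 0.09  ] [0.5039 0.1652 0.09  ]
[[ 0.3512 -0.      0.9363]
 [-0.9363 -0.      0.3512]
 [ 0.     -1.     -0.    ]]
cab front [0.0428 0.5994] 21 0.003418030981146014 [ 0.5932 -0.1446  0.104 ] [ 0.5835 -0.2922  0.104 ] x at y=-.22 0.5899844020249997
[ 0.0346  0.9994  0.5902 -0.2222]
```

{"op": "step_arm", "data": {
  "motion": [
    [0.6, [-3, 1, 10], [0, 0.1, 0]],
    [0.6, [-6, 3, 20], [0, 0.2, 0]],
    [0.6, [-9, 4, 30], [0, 0.3, 0]],
    [0.6, [-12.5, 5, 40.8], [0, 0.4, 0]],
    [0.6, [-12.5, 5, 40.8], [0, 0.4, 0]],
    [0.6, [-12.5, 5, 40.8], [0, 0.4, 0]],
    [0.6, [-12.5, 5, 40.8], [0, 0.4, 0]],
    [0.6, [-12.5, 5, 40.8], [0, 0.4, 0]]
  ]
}}

```text
clock: 2.17
tool_pos: [0.4569, -0.3117, 0.1921]
eef_rot: [-1.189, 1.239, -1.24]
force: [0.7, -1.2, 0.8]
opening: 0.0515
```

```bash
cat >> h.py <<'E'
def go(X,yaw=None):
    s=monitor.read_state();R=Rn.from_rotvec(s['eef_rot']).as_matrix()
    print('clk',round(s['clock'],2),'pos',s['tool_pos'].round(4),'jawang',np.degrees(np.arctan2(R[1,0],R[0,0])).round(2),'down',R[:,1].round(3),'F',s['force'].round(1),'open',round(s['opening'],4))
    if X is not None: print('shift cm',(R.T@(np.array(X)-s['tool_pos'])*100).round(2))
    if yaw is not None:
        c,sn=np.cos(np.radians(yaw)),np.sin(np.radians(yaw)); Rt=np.array([[c,0,-sn],[sn,0,c],[0,-1,0]])
        print('turn',Rn.from_matrix(R.T@Rt).as_rotvec().round(3))
E
python3 - <<'E'
from h import *
go([.531,-.2545,.055],-92.3)
E
```

```text
clk 2.17 pos [ 0.4569 -0.3117  0.1921] jawang -92.36 down [ 0. -0. -1.] F [ 0.7 -1.2  0.8] open 0.0515
shift cm [-6.02 13.71  7.16]
turn [-0.    -0.001  0.   ]
```

{"op": "step_arm", "data": {
  "motion": [
    [0.6, [-3, 2, 3.6], [0, 0, 0]],
    [0.6, [-6, 5, 7.2], [0, 0, 0]],
    [0.6, [-6, 8, 7.2], [0, 0, 0]],
    [0.6, [-6, 8, 7.2], [0, 0, 0]],
    [0.6, [-6, 8, 7.2], [0, 0, 0]],
    [0.6, [-6, 8, 7.2], [0, 0, 0]]
  ]
}}

```text
clock: 2.67
tool_pos: [0.531, -0.255, 0.1128]
eef_rot: [-1.19, 1.239, -1.24]
force: [-0.3, 0.1, 0.1]
opening: 0.0512
```

```bash
python3 - <<'E'
from h import *
go([.531,-.2545,.055],-92.3)
a=snap('scene','s1.png');b=snap('top','t1.png')
cv2.imwrite('pics/c1.png',np.hstack([cv2.resize(a[90:210,330:450],None,fx=3.3,fy=4,interpolation=2),cv2.resize(b[160:280,390:510],None,fx=3.3,fy=4,interpolation=2)])[:,:,::-1])
E
```

```text
clk 2.67 pos [ 0.531  -0.255   0.1128] jawang -92.35 down [ 0. -0. -1.] F [-0.3  0.1  0.1] open 0.0512
shift cm [-0.05  5.78  0.  ]
turn [-0.    -0.001  0.   ]
```

View pics/c1.png

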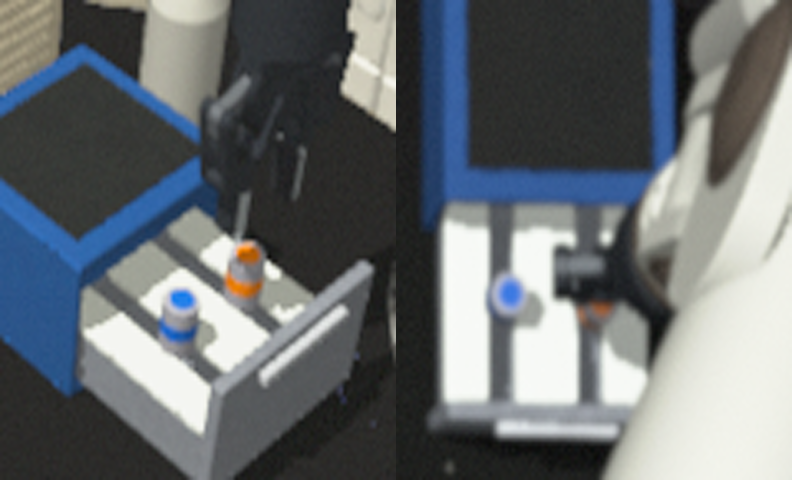

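{"op": "step_arm", "data": {
  "motion": [
    [0.6, [0, 2, 0], [0, 0, 0]],
    [0.6, [0, 4, 0], [0, 0, 0]],
    [0.6, [0, 5.7, 0], [0, 0, 0]],
    [0.6, [0, 5.7, 0], [0, 0, 0]],
    [0.6, [0, 5.7, 0], [0, 0, 0]]
  ]
}}

```text
clock: 3.18
tool_pos: [0.5311, -0.2569, 0.0586]
eef_rot: [-1.187, 1.238, -1.245]
force: [-0.4, -0.6, 0.6]
opening: 0.0511
```

```bash
python3 - <<'E'
from h import *
go([.531,-.2545,.055],-92.3)
a=snap('scene','s2_.png')
cv2.imwrite('pics/c2.png',cv2.resize(a[110:210,340:450],None,fx=6,fy=6,interpolation=2)[:,:,::-1])
E
```

```text
clk 3.18 pos [ 0.5311 -0.2569  0.0586] jawang -92.51 down [ 0.003 -0.002 -1.   ] F [-0.4 -0.6  0.6] open 0.0511
shift cm [-0.24  0.36 -0.03]
turn [-0.004 -0.004  0.002]
```

View pics/c2.png

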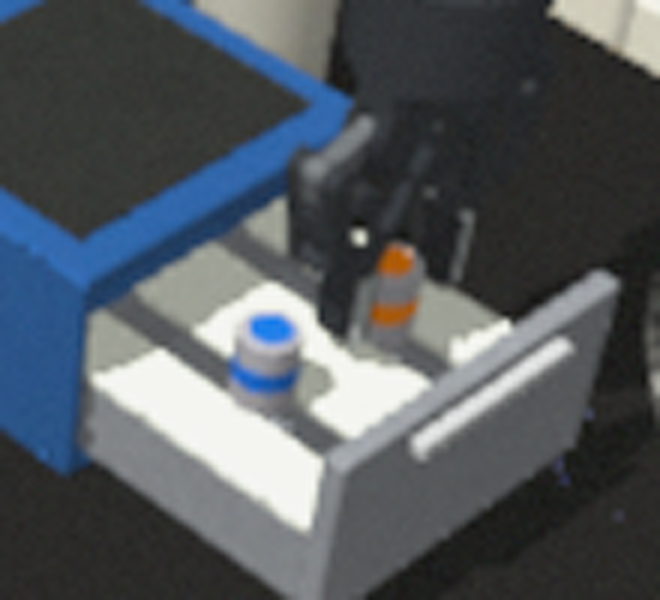

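{"op": "step_arm", "data": {
  "motion": [
    [0.6, [-0.2, 0.2, 0], [0, 0, 0]],
    [0.6, [-0.2, 0.2, 0], [0, 0, 0]]
  ]
}}

```text
clock: 3.4
tool_pos: [0.5325, -0.2555, 0.0593]
eef_rot: [-1.185, 1.234, -1.248]
force: [-0.0, 0.2, -0.3]
opening: 0.0511
```

```bash
python3 - <<'E'
from h import *
go([.531,-.2545,.055],-92.3)
E
```

```text
clk 3.4 pos [ 0.5325 -0.2555  0.0593] jawang -92.53 down [ 0.007 -0.004 -1.   ] F [-0.   0.2 -0.3] open 0.0511
shift cm [-0.1   0.43 -0.16]
turn [-0.007 -0.004  0.004]
```

```bash
python3 - <<'E'
from h import *
s=monitor.read_state();print(s['q'].round(3),s['joint_torque'].round(1),s['force'],s['moment'])
E
```

```text
[-0.447  0.177 -0.056  1.329 -0.     2.738] [ -0.2 -57.6  46.4  -0.1  -0.    0. ] [-0.04653641  0.19675337 -0.30175932] [-0.03526211  0.05527288  0.02020188]
```

View pics/s2_.png

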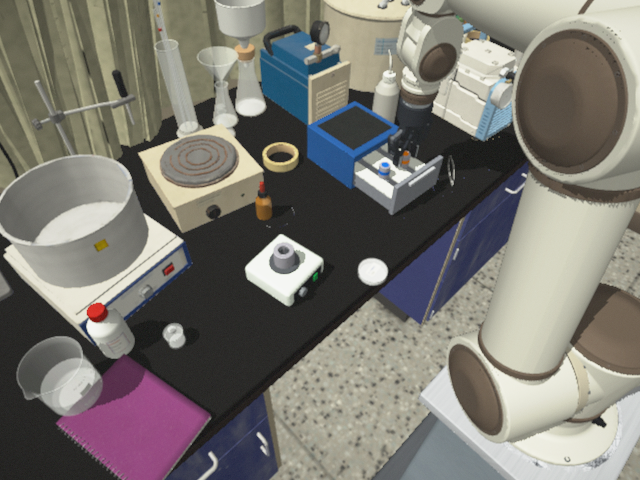

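```bash
python3 - <<'E'
from h import *
a=snap('top','t3_.png')
b=grab_frame('scene')
cv2.imwrite('pics/c3.png',cv2.resize(b[0:170,340:510],None,fx=3.5,fy=3.5,interpolation=2)[:,:,::-1])
go(None); print(monitor.read_state()['joint_torque'],monitor.read_state()['q'])
E
```

```text
clk 3.5 pos [ 0.5323 -0.2553  0.0586] jawang -92.5 down [ 0.006 -0.003 -1.   ] F [0.2 0.3 0.5] open 0.0511
[-8.27731448e-02 -5.79231620e+01  4.66235125e+01 -6.98427181e-02
 -6.71085672e-04  1.04432672e-02] [-4.47016872e-01  1.77878076e-01 -5.69379437e-02  1.32893530e+00
 -3.65936288e-04  2.73822253e+00]
```

View pics/t3_.png

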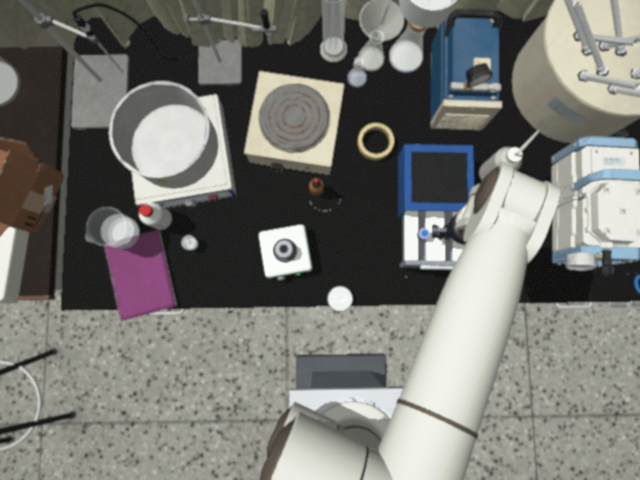

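View pics/c3.png

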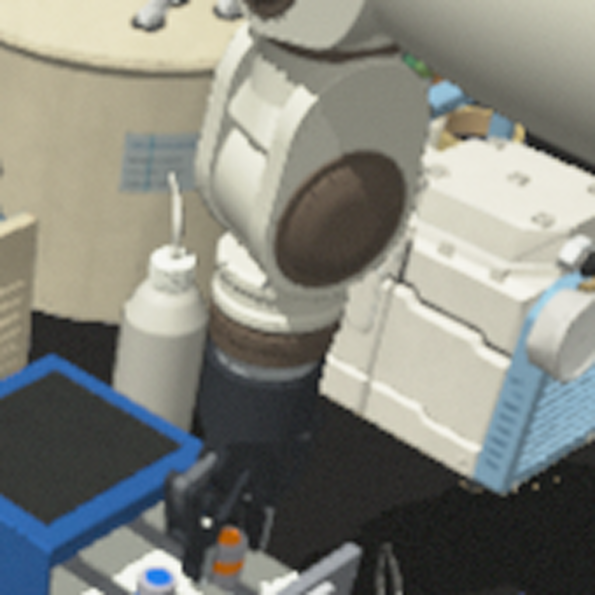

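{"op": "step_arm", "data": {
  "motion": [
    [0.6, [0, -0.5, 0], [0, 0, 0]],
    [0.6, [0, -1, 0], [0, 0, 0]],
    [0.6, [0, -1, 0], [0, 0, 0]]
  ]
}}

```text
clock: 3.75
tool_pos: [0.5329, -0.2555, 0.0704]
eef_rot: [-1.185, 1.233, -1.248]
force: [-0.3, -0.7, -0.1]
opening: 0.0509
```

```bash
python3 - <<'E'
from h import *
go([.531,-.2545,.055],-92.3);s=monitor.read_state();print(s['joint_torque'].round(2),s['q'].round(4),s['qd'].round(3))
E
```

```text
clk 3.75 pos [ 0.5329 -0.2555  0.0704] jawang -92.5 down [ 0.008 -0.004 -1.   ] F [-0.3 -0.7 -0.1] open 0.0509
shift cm [-0.1   1.53 -0.21]
turn [-0.008 -0.003  0.004]
[-1.000e-02 -5.644e+01  4.565e+01  2.300e-01 -0.000e+00 -0.000e+00] [-4.4690e-01  1.7300e-01 -3.9600e-02  1.3490e+00 -4.0000e-04  2.7382e+00] [-0.     0.005 -0.015 -0.019  0.001 -0.   ]
```

{"op": "step_arm", "data": {
  "motion": [
    [0.6, [-0.1, 0, -0.2], [-0.008, -0.003, 0.004]],
    [0.6, [-0.1, 0.3, -0.2], [-0.008, -0.003, 0.004]],
    [0.6, [-0.1, 0.6, -0.2], [-0.008, -0.003, 0.004]],
    [0.6, [-0.1, 0.6, -0.2], [-0.008, -0.003, 0.004]]
  ]
}}

```text
clock: 4.08
tool_pos: [0.5306, -0.2542, 0.0632]
eef_rot: [-1.19, 1.24, -1.238]
force: [-0.4, 0.0, -0.6]
opening: 0.0512
```

```bash
python3 - <<'E'
from h import *
go([.531,-.2545,.055],-92.3);s=monitor.read_state();print(s['joint_torque'].round(2),s['q'].round(4),s['qd'].round(3))
E
```

```text
clk 4.08 pos [ 0.5306 -0.2542  0.0632] jawang -92.32 down [-0.001  0.001 -1.   ] F [-0.4  0.  -0.6] open 0.0512
shift cm [0.02 0.82 0.04]
turn [ 0.001 -0.    -0.001]
[ 1.000e-02 -5.886e+01  4.740e+01 -1.600e-01  0.000e+00 -0.000e+00] [-4.4690e-01  1.7970e-01 -4.5700e-02  1.3464e+00  2.0000e-04  2.7352e+00] [-0.    -0.002  0.008  0.01   0.002 -0.001]
```

{"op": "step_arm", "data": {
  "motion": [
    [0.6, [0, 0.3, 0], [0, 0, 0]],
    [0.6, [0, 0.6, 0], [0, 0, 0]],
    [0.6, [0, 0.6, 0], [0, 0, 0]]
  ]
}}

```text
clock: 4.33
tool_pos: [0.5301, -0.254, 0.0561]
eef_rot: [-1.191, 1.241, -1.237]
force: [-0.3, 0.4, -0.7]
opening: 0.0511
```

```bash
python3 - <<'E'
from h import *
go([.531,-.2545,.055],-92.3);s=monitor.read_state();print(s['joint_torque'].round(2),s['q'].round(4),s['qd'].round(3))
E
```

```text
clk 4.33 pos [ 0.5301 -0.254   0.0561] jawang -92.32 down [-0.002  0.001 -1.   ] F [-0.3  0.4 -0.7] open 0.0511
shift cm [0.04 0.11 0.09]
turn [ 0.002 -0.    -0.001]
[  0.   -58.56  46.91  -0.17   0.     0.  ] [-4.4690e-01  1.8270e-01 -5.6200e-02  1.3345e+00  1.0000e-04  2.7352e+00] [-0.001 -0.002  0.01   0.009 -0.002 -0.002]
```

{"op": "step_arm", "data": {
  "motion": [
    [0, [0, 0.1, 0], [0, 0, 0]],
    [0, [0, 0.1, 0], [0, 0, 0]],
    [0, [0, 0.1, 0], [0, 0, 0]],
    [0, [0, 0.1, 0], [0, 0, 0]],
    [0, [0, 0.1, 0], [0, 0, 0]],
    [0, [0, 0.1, 0], [0, 0, 0]]
  ]
}}

```text
clock: 4.83
tool_pos: [0.5301, -0.254, 0.0551]
eef_rot: [-1.191, 1.241, -1.237]
force: [-0.8, 0.5, -0.4]
opening: 0.0261
```

```bash
python3 - <<'E'
from h import *
go([.531,-.2545,.19],-92.3)
E
```

```text
clk 4.83 pos [ 0.5301 -0.254   0.0551] jawang -92.32 down [-0.002  0.001 -1.   ] F [-0.8  0.5 -0.4] open 0.0261
shift cm [  0.03 -13.49   0.06]
turn [ 0.002 -0.    -0.001]
```

{"op": "step_arm", "data": {
  "motion": [
    [0, [0, -1, 0], [0, 0, 0]],
    [0, [0, -3, 0], [0, 0, 0]],
    [0, [0, -6, 0], [0, 0, 0]],
    [0, [0, -9, 0], [0, 0, 0]],
    [0, [0, -12, 0], [0, 0, 0]],
    [0, [0, -12, 0], [0, 0, 0]]
  ]
}}

```text
clock: 5.33
tool_pos: [0.5321, -0.255, 0.1826]
eef_rot: [-1.187, 1.233, -1.244]
force: [0.8, -1.0, -0.4]
opening: 0.0263
```

```bash
python3 - <<'E'
from h import *
go([.5025,.165,.2],-92.3)
a=snap('scene','s4.png')
cv2.imwrite('pics/c4.png',cv2.resize(a[90:210,340:480],None,fx=5,fy=5,interpolation=2)[:,:,::-1])
E
```

```text
clk 5.33 pos [ 0.5321 -0.255   0.1826] jawang -92.33 down [ 0.006 -0.003 -1.   ] F [ 0.8 -1.  -0.4] open 0.0263
shift cm [-41.84  -1.87  -4.65]
turn [-0.006 -0.     0.002]
```

View pics/c4.png

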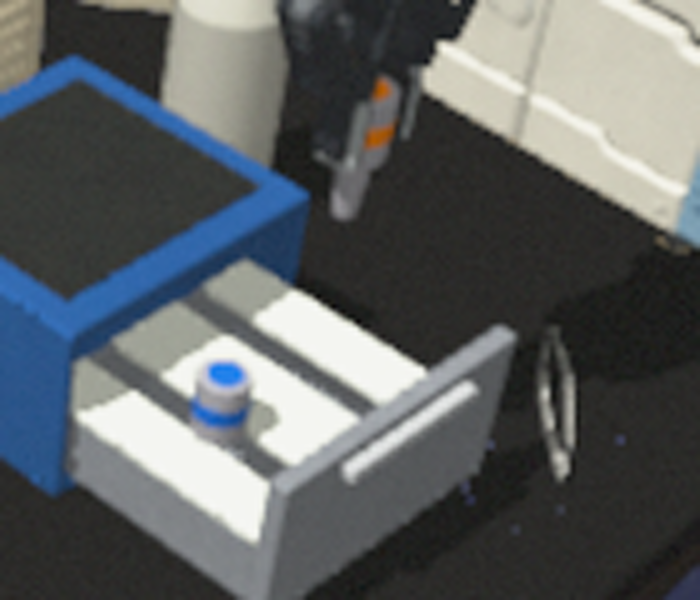

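```bash
python3 - <<'E'
from h import *
for z in (.216,.199,.18,.146): 
    p=proj('scene',[.532,-.255,z]);print(z,p,(p-[340,90])*5)
E
```

```text
0.216 [413.81271483 106.22067255] [369.06357414  81.10336276]
0.199 [412.46699797 112.77486255] [362.33498986 113.87431277]
0.18 [411.00261723 119.90699408] [355.01308615 149.53497041]
0.146 [408.48139364 132.18638134] [342.40696821 210.93190671]
```

{"op": "step_arm", "data": {
  "motion": [
    [0, [-4, -1, -0.5], [-0.006, -0.07, 0.002]],
    [0, [-8, -2, -1], [-0.006, -0.14, 0.002]],
    [0, [-12, -2, -1.5], [-0.006, -0.21, 0.002]],
    [0, [-16, -2, -2], [-0.006, -0.28, 0.002]],
    [0, [-20, -2, -2.5], [-0.006, -0.35, 0.002]],
    [0, [-24, -2, -3], [-0.006, -0.42, 0.002]],
    [0, [-28, -2, -3.5], [-0.006, -0.49, 0.002]],
    [0, [-30, -2, -3.5], [-0.006, -0.54, 0.002]]
  ]
}}

```text
clock: 6.05
tool_pos: [0.5076, 0.0498, 0.1985]
eef_rot: [-1.409, 0.832, -0.827]
force: [-1.1, 0.9, -1.0]
opening: 0.0265
```

```bash
python3 - <<'E'
from h import *
go([.5025,.165,.2],-48);print(monitor.read_state()['q'])
E
```

```text
clk 6.05 pos [0.5076 0.0498 0.1985] jawang -61.05 down [-0.004 -0.    -1.   ] F [-1.1  0.9 -1. ] open 0.0265
shift cm [-10.32  -0.15   5.13]
turn [ 0.003 -0.228 -0.002]
[ 9.77928789e-02 -1.49826403e-02  7.55112546e-03  1.59695996e+00
  1.19142399e-04  2.73410105e+00]
```

{"op": "step_arm", "data": {
  "motion": [
    [0, [-3.5, 0, 1.7], [0, -0.08, 0]],
    [0, [-7, 0, 3.4], [0, -0.16, 0]],
    [0, [-10.3, 0, 5.1], [0, -0.23, 0]],
    [0, [-10.3, 1, 5.1], [0, -0.23, 0]],
    [0, [-10.3, 2, 5.1], [0, -0.23, 0]],
    [0, [-10.3, 2, 5.1], [0, -0.23, 0]],
    [0, [-10.3, 2, 5.1], [0, -0.23, 0]]
  ]
}}

```text
clock: 6.63
tool_pos: [0.5017, 0.1635, 0.1774]
eef_rot: [-1.473, 0.658, -0.65]
force: [0.2, -0.6, -0.7]
opening: 0.0266
```

```bash
python3 - <<'E'
from h import *
np.set_printoptions(precision=4,suppress=True)
go([.5025,.165,.15],-48)
a=snap('scene','s5.png');b=snap('top','t5.png')
cv2.imwrite('pics/c5.png',np.hstack([cv2.resize(a[190:310,230:330],None,fx=4,fy=4,interpolation=2),cv2.resize(b[190:310,230:330],None,fx=4,fy=4,interpolation=2)])[:,:,::-1])
p=monitor.read_state()['tool_pos']
for dz in(-.003+.034,-.003,-.037): print(dz,(proj('scene',p+[0,0,dz])-[230,190])*4,(proj('top',p+[0,0,dz])-[230,190])*4)
print((proj('scene',[.5025,.165,.09])-[230,190])*4)
E
```

```text
clk 6.63 pos [0.5017 0.1635 0.1774] jawang -47.96 down [-0.006 -0.001 -1.   ] F [ 0.2 -0.6 -0.7] open 0.0266
shift cm [-0.05  2.74  0.17]
turn [ 0.005  0.001 -0.003]
0.031000000000000003 [204.7698  65.0719] [200.0742 211.5101]
-0.003 [208.0002 117.0531] [204.7894 218.9638]
-0.037 [211.0362 165.9073] [209.2368 225.9942]
[212.8584 236.288 ]
```

View pics/c5.png

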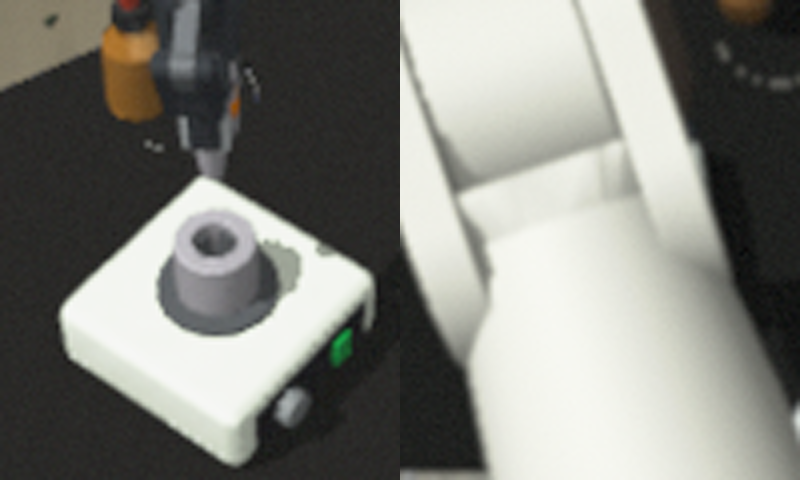

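{"op": "step_arm", "data": {
  "motion": [
    [0, [0, 2, 0.15], [0.005, 0, -0.003]],
    [0, [0, 3.5, 0.15], [0.005, 0, -0.003]],
    [0, [0, 4.5, 0.15], [0.005, 0, -0.003]],
    [0, [0, 5.2, 0.15], [0.005, 0, -0.003]],
    [0, [0, 5.2, 0.15], [0.005, 0, -0.003]]
  ]
}}

```text
clock: 7.15
tool_pos: [0.5029, 0.1638, 0.1256]
eef_rot: [-1.469, 0.655, -0.655]
force: [-0.7, 0.3, -1.1]
opening: 0.0263
```

```bash
python3 - <<'E'
from h import *
go([.5025,.165,.105],-48)
a=snap('scene','s6.png')
cv2.imwrite('pics/c6.png',cv2.resize(a[190:310,230:330],None,fx=6,fy=6,interpolation=2)[:,:,::-1])
E
```

```text
clk 7.15 pos [0.5029 0.1638 0.1256] jawang -48.05 down [ 0.  0. -1.] F [-0.7  0.3 -1.1] open 0.0263
shift cm [-0.12  2.06  0.05]
turn [-0.001 -0.001  0.   ]
```

View pics/c6.png

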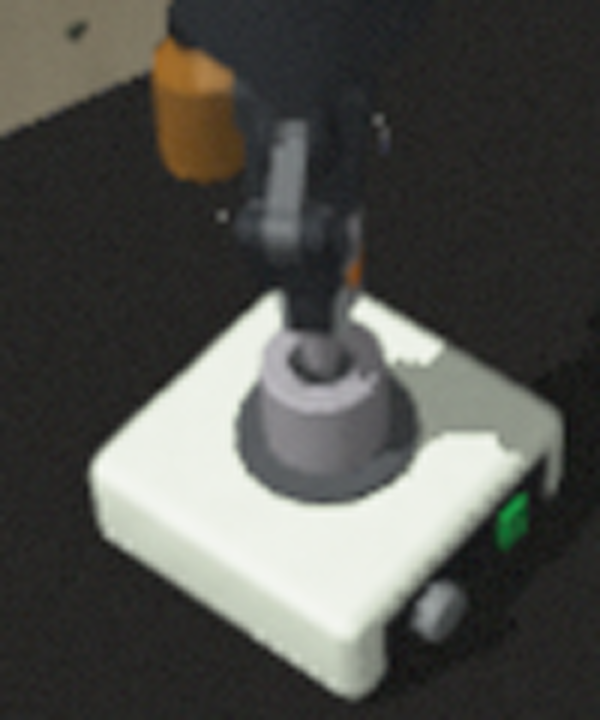

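{"op": "step_arm", "data": {
  "motion": [
    [0, [-0.1, 0.6, 0], [0, 0, 0]],
    [0, [-0.1, 1.2, 0], [0, 0, 0]],
    [0, [-0.1, 1.7, 0], [0, 0, 0]],
    [0, [-0.1, 1.7, 0], [0, 0, 0]]
  ]
}}

```text
clock: 7.53
tool_pos: [0.5023, 0.1644, 0.1086]
eef_rot: [-1.47, 0.654, -0.656]
force: [0.1, -1.9, -2.0]
opening: 0.0265
```

```bash
python3 - <<'E'
from h import *
go([.5025,.165,.105],-48)
E
```

```text
clk 7.53 pos [0.5023 0.1644 0.1086] jawang -48.04 down [ 0.001 -0.    -1.   ] F [ 0.1 -1.9 -2. ] open 0.0265
shift cm [-0.03  0.36  0.05]
turn [-0.    -0.001  0.001]
```

{"op": "step_arm", "data": {
  "motion": [
    [0, [0, 0.2, 0], [0, 0, 0]],
    [0, [0, 0.4, 0], [0, 0, 0]],
    [0, [0, 0.4, 0], [0, 0, 0]]
  ]
}}

```text
clock: 7.78
tool_pos: [0.5025, 0.1642, 0.1045]
eef_rot: [-1.47, 0.654, -0.656]
force: [2.6, -2.8, -2.5]
opening: 0.0266
```

```bash
python3 - <<'E'
from h import *
go([.5025,.165,.105],-48)
a=snap('scene','s7.png')
cv2.imwrite('pics/c7.png',cv2.resize(a[190:310,230:330],None,fx=6,fy=6,interpolation=2)[:,:,::-1])
E
```

```text
clk 7.78 pos [0.5025 0.1642 0.1045] jawang -48.05 down [ 0.001 -0.001 -1.   ] F [ 2.6 -2.8 -2.5] open 0.0266
shift cm [-0.06 -0.05  0.05]
turn [-0.    -0.001  0.001]
```

View pics/c7.png

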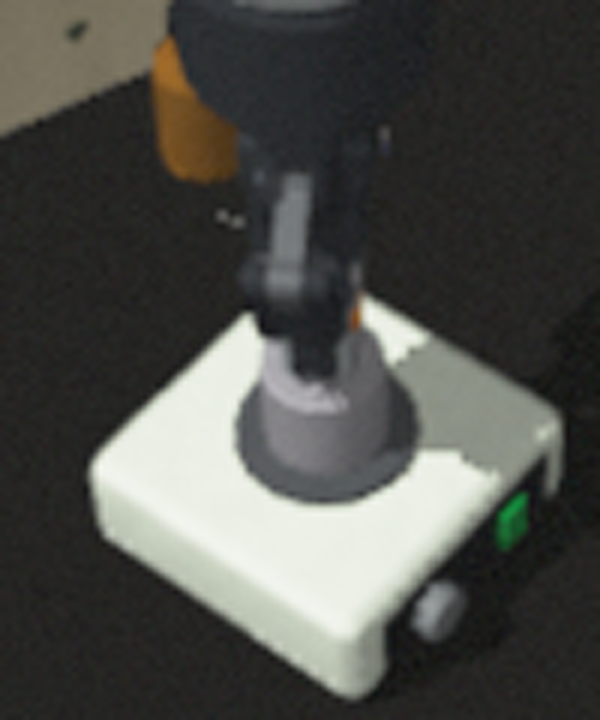

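{"op": "step_arm", "data": {
  "motion": [
    [0, [0.15, 0, 0], [0, 0, 0]],
    [0, [0.15, 0, 0], [0, 0, 0]]
  ]
}}

```text
clock: 8.0
tool_pos: [0.5029, 0.1636, 0.1044]
eef_rot: [-1.469, 0.655, -0.654]
force: [-2.9, 3.1, -0.2]
opening: 0.0264
```

{"op": "step_arm", "data": {
  "motion": [
    [0, [-0.07, 0, 0], [0, 0, 0]],
    [0, [-0.07, 0, 0], [0, 0, 0]],
    [0.5, [-0.07, 0, 0], [0, 0, 0]],
    [0.6, [-0.07, 0, 0], [0, 0, 0]],
    [0.6, [-0.07, 0, 0], [0, 0, 0]],
    [0.6, [-0.07, 0, 0], [0, 0, 0]],
    [0.6, [-0.07, 0, 0], [0, 0, 0]]
  ]
}}

```text
clock: 8.58
tool_pos: [0.5025, 0.1642, 0.1045]
eef_rot: [-1.469, 0.655, -0.654]
force: [0.3, -0.3, -0.7]
opening: 0.0513
```

```bash
python3 - <<'E'
from h import *
go([.5025,.164,.15],-48)
a=snap('scene','s8.png')
cv2.imwrite('pics/c8.png',cv2.resize(a[190:310,230:330],None,fx=6,fy=6,interpolation=2)[:,:,::-1])
E
```

```text
clk 8.58 pos [0.5025 0.1642 0.1045] jawang -48.02 down [-0.     0.001 -1.   ] F [ 0.3 -0.3 -0.7] open 0.0513
shift cm [ 0.01 -4.55 -0.01]
turn [-0.    -0.    -0.001]
```

View pics/c8.png

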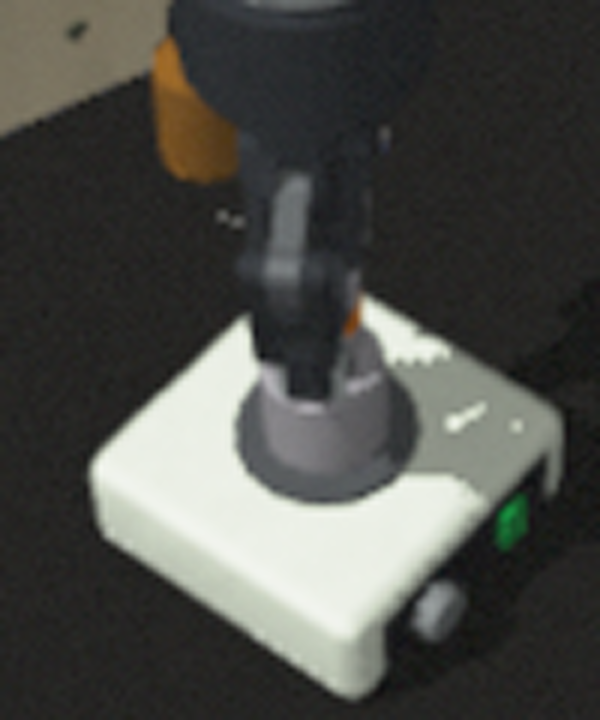

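Raise clear, shut, and look.

{"op": "step_arm", "data": {
  "motion": [
    [0.6, [0, -1, 0], [0, 0, 0]],
    [0.6, [0, -3, 0], [0, 0, 0]],
    [0.6, [0, -6, 0], [0, 0, 0]],
    [0.2, [0, -6.5, 0], [0, 0, 0]],
    [0, [0, -6.5, 0], [0, 0, 0]],
    [0, [0, -6.5, 0], [0, 0, 0]],
    [0, [0, -6.5, 0], [0, 0, 0]],
    [0, [0, -6.5, 0], [0, 0, 0]]
  ]
}}

```text
clock: 9.3
tool_pos: [0.502, 0.164, 0.1684]
eef_rot: [-1.471, 0.656, -0.653]
force: [-0.2, -0.0, 0.0]
opening: -0.0
```

```bash
python3 - <<'E'
from h import *
go([.5025,.164,.137],-48)
a=snap('scene','s9.png')
cv2.imwrite('pics/c9.png',cv2.resize(a[190:310,230:330],None,fx=6,fy=6,interpolation=2)[:,:,::-1])
for z in(.09,.102,.136): print(z,(proj('scene',[.5025,.164,z])-[230,190])*6)
E
```

```text
clk 9.3 pos [0.502  0.164  0.1684] jawang -48.02 down [-0.002  0.    -1.   ] F [-0.2 -0.   0. ] open -0.0
shift cm [0.04 3.14 0.04]
turn [ 0.001 -0.    -0.002]
0.09 [321.56260889 352.82916481]
0.102 [320.10763169 329.65599271]
0.136 [315.8182381  261.33955731]
```

View pics/c9.png

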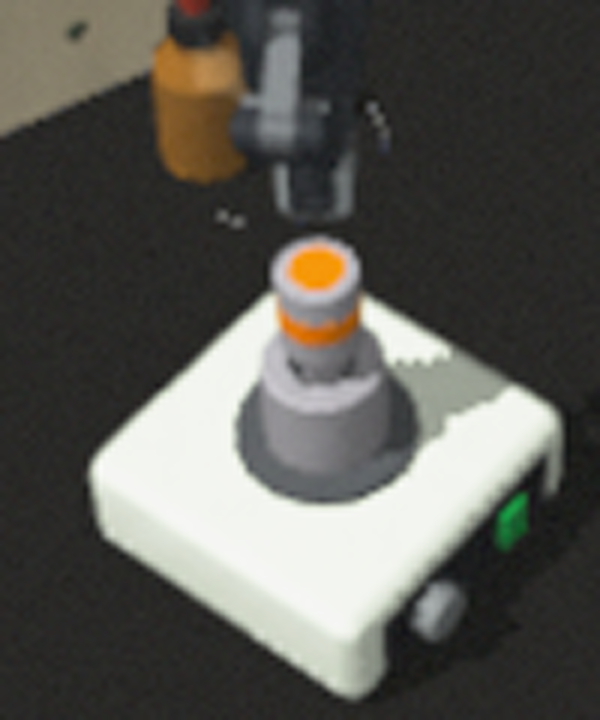

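{"op": "step_arm", "data": {
  "motion": [
    [0, [0.04, 1.5, 0.04], [0, 0, 0]],
    [0, [0.04, 2.8, 0.04], [0, 0, 0]],
    [0, [0.04, 3.3, 0.04], [0, 0, 0]],
    [0, [0.04, 3.6, 0.04], [0, 0, 0]],
    [0, [0.04, 3.8, 0.04], [0, 0, 0]]
  ]
}}

```text
clock: 9.77
tool_pos: [0.5026, 0.1639, 0.1307]
eef_rot: [-1.47, 0.656, -0.654]
force: [-1.8, -0.1, 10.4]
opening: -0.0001
```

{"op": "step_arm", "data": {
  "motion": [
    [0, [0, 0.25, 0], [0, 0, 0]],
    [0, [0, 0.5, 0], [0, 0, 0]],
    [0, [0, 0.65, 0], [0, 0, 0]],
    [0, [0, 0.65, 0], [0, 0, 0]]
  ]
}}

```text
clock: 10.1
tool_pos: [0.5029, 0.164, 0.1253]
eef_rot: [-1.469, 0.655, -0.655]
force: [-0.4, -1.2, 8.8]
opening: 0.0
```

{"op": "step_arm", "data": {
  "motion": [
    [0, [0, 0.15, 0], [0, 0, 0]],
    [0, [0, 0.25, 0], [0, 0, 0]],
    [0, [0, 0.25, 0], [0, 0, 0]]
  ]
}}

```text
clock: 10.35
tool_pos: [0.5031, 0.1641, 0.1242]
eef_rot: [-1.468, 0.654, -0.656]
force: [-2.8, -0.2, 12.1]
opening: -0.0002
```

{"op": "step_arm", "data": {
  "motion": [
    [0, [0, 0.15, 0], [0, 0, 0]],
    [0, [0, 0.3, 0], [0, 0, 0]],
    [0, [0, 0.3, 0], [0, 0, 0]]
  ]
}}

```text
clock: 10.6
tool_pos: [0.5034, 0.1642, 0.124]
eef_rot: [-1.466, 0.652, -0.657]
force: [-7.2, -2.9, 23.2]
opening: -0.0
```

{"op": "step_arm", "data": {
  "motion": [
    [0, [0, -2, 0], [0, 0, 0]],
    [0, [0, -5, 0], [0, 0, 0]],
    [0, [0, -7, 0], [0, 0, 0]],
    [0, [0, -7, 0], [0, 0, 0]]
  ]
}}

```text
clock: 10.93
tool_pos: [0.5041, 0.1644, 0.1983]
eef_rot: [-1.462, 0.648, -0.66]
force: [1.1, 0.2, 0.2]
opening: 0.0001
```

```bash
python3 - <<'E'
from h import *
go([.39,-.13,.2],-92.3)
a=snap('scene','s10.png')
cv2.imwrite('pics/c10.png',cv2.resize(a[190:310,230:330],None,fx=6,fy=6,interpolation=2)[:,:,::-1])
E
```

```text
clk 10.93 pos [0.5041 0.1644 0.1983] jawang -48.02 down [ 0.01   0.004 -1.   ] F [1.1 0.2 0.2] open 0.0001
shift cm [ 14.25  -0.4  -28.17]
turn [-0.011  0.773 -0.   ]
```

View pics/c10.png

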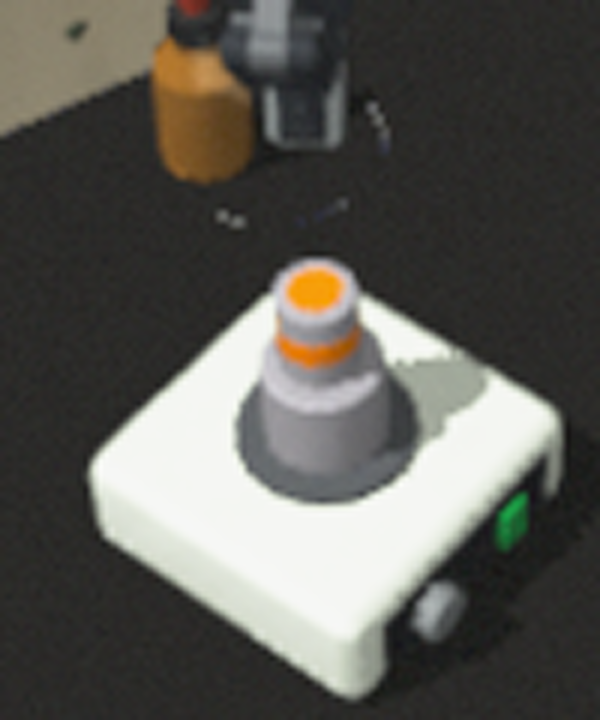

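{"op": "step_arm", "data": {
  "motion": [
    [0, [2, 0, -3.3], [-0.011, 0.08, 0]],
    [0, [4, 0, -6.7], [-0.011, 0.17, 0]],
    [0, [6, 0, -10], [-0.011, 0.26, 0]],
    [0, [8, 0, -13.4], [-0.011, 0.35, 0]],
    [0, [10, 0, -16.7], [-0.011, 0.44, 0]],
    [0, [12, 0, -20.1], [-0.011, 0.53, 0]],
    [0, [14, 0, -23.4], [-0.011, 0.62, 0]],
    [0, [16, 0, -26.8], [-0.011, 0.7, 0]]
  ]
}}

```text
clock: 11.65
tool_pos: [0.4102, -0.1353, 0.193]
eef_rot: [-1.225, 1.191, -1.187]
force: [0.4, -0.4, 0.5]
opening: -0.0001
```

```bash
python3 - <<'E'
from h import *
go([.39,-.21,.13],-92.4);print(monitor.read_state()['q'])
E
```

```text
clk 11.65 pos [ 0.4102 -0.1353  0.193 ] jawang -88.38 down [-0.004 -0.    -1.   ] F [ 0.4 -0.4  0.5] open -0.0001
shift cm [ 7.41  6.31 -2.21]
turn [0.004 0.07  0.   ]
[-3.17563195e-01 -2.01935245e-01 -1.73726510e-01  1.60222167e+00
 -1.43840235e-03  2.79568519e+00]
```

{"op": "step_arm", "data": {
  "motion": [
    [0, [3.5, 1, -1.2], [0.004, 0.035, 0]],
    [0, [7.4, 3, -2.2], [0.004, 0.07, 0]],
    [0, [7.4, 6, -2.2], [0.004, 0.07, 0]],
    [0, [7.4, 6.3, -2.2], [0.004, 0.07, 0]],
    [0, [7.4, 6.3, -2.2], [0.004, 0.07, 0]]
  ]
}}

```text
clock: 12.07
tool_pos: [0.3885, -0.2092, 0.1278]
eef_rot: [-1.19, 1.245, -1.237]
force: [-0.4, 0.4, 0.4]
opening: 0.0
```

```bash
python3 - <<'E'
from h import *
go([.395,-.2105,.074],-92.4)
a=snap('scene','s11.png');b=snap('top','t11.png')
for n in('drawer_pull',):
  for c in('scene','top'): print(c,[(np.round(m['xy'],1),round(m['confidence'],2),atz(c,m['xy'],.086).round(4)) for m in mark_of(c,n)][:3])
cv2.imwrite('pics/c11.png',np.hstack([cv2.resize(a[110:230,330:460],None,fx=3,fy=4,interpolation=2),cv2.resize(b[190:310,370:500],None,fx=3,fy=4,interpolation=2)])[:,:,::-1])
E
```

```text
clk 12.07 pos [ 0.3885 -0.2092  0.1278] jawang -92.45 down [-0.004  0.002 -1.   ] F [-0.4  0.4  0.4] open 0.0
shift cm [0.11 5.38 0.68]
turn [ 0.004 -0.001 -0.002]
scene [(array([420.8, 178. ]), 0.79, array([ 0.4468, -0.2092,  0.086 ]))]
top [(array([286.4, 252. ]), 0.7, array([0.4952, 0.1576, 0.086 ])), (array([437.4, 267.9]), 0.63, array([ 0.4501, -0.2147,  0.086 ]))]
```

View pics/c11.png

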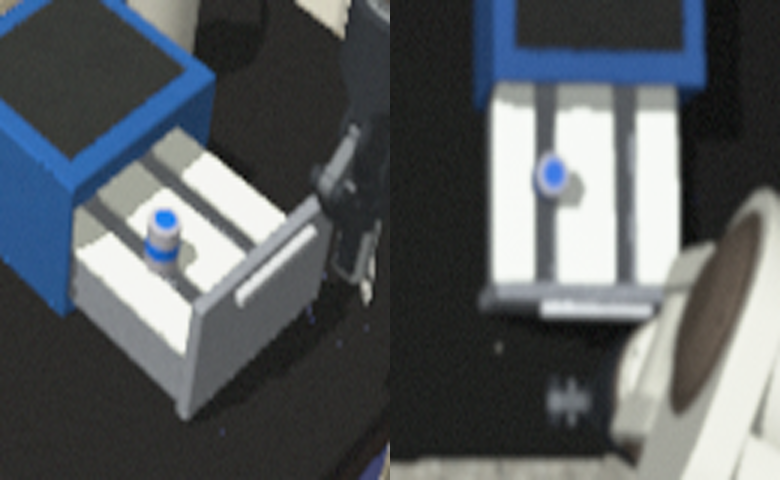

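{"op": "step_arm", "data": {
  "motion": [
    [0, [0.1, 2.5, 0], [0.004, 0, -0.002]],
    [0, [0.1, 5.3, 0], [0.004, 0, -0.002]],
    [0, [0.1, 5.4, 1], [0.004, 0, -0.002]],
    [0, [0.1, 5.4, 2.5], [0.004, 0, -0.002]],
    [0, [0.1, 5.4, 3.5], [0.004, 0, -0.002]],
    [0, [0.1, 5.4, 4], [0.004, 0, -0.002]]
  ]
}}

```text
clock: 12.77
tool_pos: [0.4335, -0.2117, 0.0793]
eef_rot: [-1.188, 1.229, -1.244]
force: [0.2, -0.3, 1.2]
opening: -0.0001
```

```bash
python3 - <<'E'
from h import *
go([.445,-.2125,.074],-92.4)
a=snap('scene','s12.png')
cv2.imwrite('pics/c12.png',cv2.resize(a[110:230,330:460],None,fx=5,fy=5,interpolation=2)[:,:,::-1])
E
```

```text
clk 12.77 pos [ 0.4335 -0.2117  0.0793] jawang -92.19 down [ 0.008 -0.004 -1.   ] F [ 0.2 -0.3  1.2] open -0.0001
shift cm [0.03 0.54 1.15]
turn [-0.008  0.004  0.004]
```

View pics/c12.png

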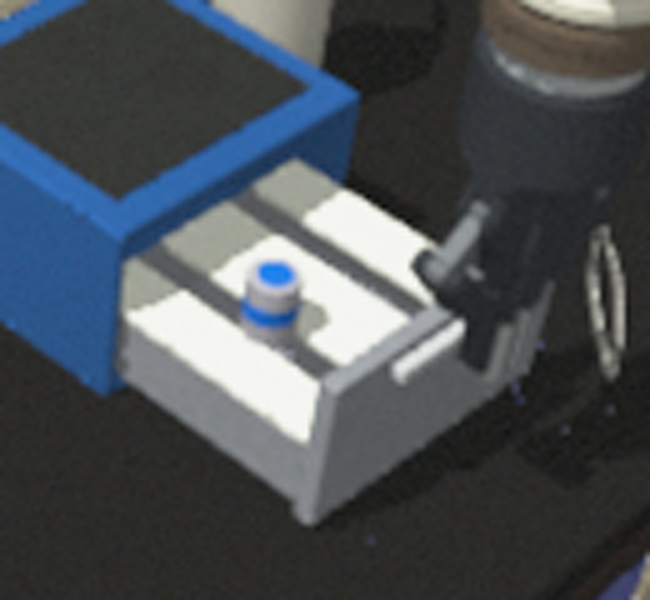

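{"op": "step_arm", "data": {
  "motion": [
    [0, [0, 0.4, 0.3], [-0.008, 0, 0.004]],
    [0, [0, 0.5, 0.6], [-0.008, 0, 0.004]],
    [0, [0, 0.5, 1], [-0.008, 0, 0.004]],
    [0, [0, 0.5, 1.6], [-0.008, 0, 0.004]],
    [0, [0, 0.5, 2.4], [-0.008, 0, 0.004]],
    [0, [0, 0.5, 3.2], [-0.008, 0, 0.004]]
  ]
}}

```text
clock: 13.32
tool_pos: [0.4661, -0.2131, 0.0743]
eef_rot: [-1.19, 1.238, -1.237]
force: [-1.5, -0.3, -1.0]
opening: 0.0004
```

```bash
python3 - <<'E'
from h import *
go([.56,-.217,.075],-92.4)
E
```

```text
clk 13.32 pos [ 0.4661 -0.2131  0.0743] jawang -92.21 down [ 0.  0. -1.] F [-1.5 -0.3 -1. ] open 0.0004
shift cm [ 0.03 -0.07  9.4 ]
turn [-0.     0.003 -0.   ]
```

Pushing with about 1 N, as expected. Continuing.

{"op": "step_arm", "data": {
  "motion": [
    [0, [0, 0, 0.9], [0, 0.003, 0]],
    [0, [0, 0, 1.8], [0, 0.003, 0]],
    [0, [0, 0, 2.7], [0, 0.003, 0]],
    [0, [0, 0, 3.6], [0, 0.003, 0]],
    [0, [0, 0, 4.5], [0, 0.003, 0]],
    [0, [0, 0, 5.4], [0, 0.003, 0]],
    [0, [0, 0, 6.2], [0, 0.003, 0]],
    [0, [0, 0, 6.8], [0, 0.003, 0]]
  ]
}}

```text
clock: 13.98
tool_pos: [0.5351, -0.2158, 0.0742]
eef_rot: [-1.189, 1.24, -1.239]
force: [-1.4, -0.0, 0.7]
opening: -0.0
```

```bash
python3 - <<'E'
from h import *
go([.56,-.217,.075],-92.4)
a=snap('scene','s13.png')
cv2.imwrite('pics/c13.png',cv2.resize(a[90:230,300:460],None,fx=5,fy=4,interpolation=2)[:,:,::-1])
E
```

```text
clk 13.98 pos [ 0.5351 -0.2158  0.0742] jawang -92.36 down [ 0.  0. -1.] F [-1.4 -0.   0.7] open -0.0
shift cm [ 0.02 -0.08  2.49]
turn [-0.     0.001 -0.   ]
```

View pics/c13.png

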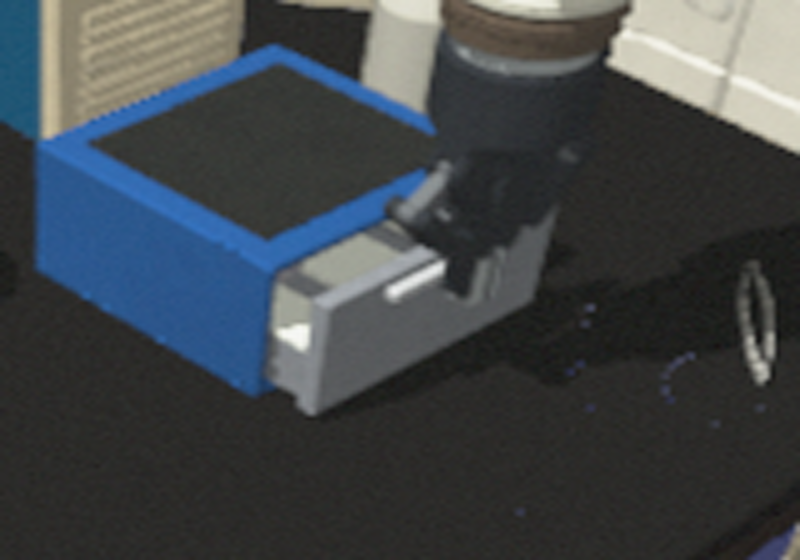

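{"op": "step_arm", "data": {
  "motion": [
    [0, [0, 0, 0.6], [0, 0, 0]],
    [0, [0, 0, 1.1], [0, 0, 0]],
    [0, [0, 0, 1.5], [0, 0, 0]],
    [0, [0, 0, 1.8], [0, 0, 0]]
  ]
}}

```text
clock: 14.37
tool_pos: [0.5532, -0.2166, 0.0741]
eef_rot: [-1.19, 1.241, -1.239]
force: [-4.2, 0.5, 2.0]
opening: -0.0002
```

{"op": "step_arm", "data": {
  "motion": [
    [0, [0, 0, 0.3], [0, 0, 0]],
    [0, [0, 0, 0.6], [0, 0, 0]],
    [0, [0, 0, 0.6], [0, 0, 0]]
  ]
}}

```text
clock: 14.62
tool_pos: [0.5593, -0.2169, 0.0741]
eef_rot: [-1.191, 1.241, -1.239]
force: [-2.3, 0.4, -0.4]
opening: 0.0
```

{"op": "step_arm", "data": {
  "motion": [
    [0, [0, 0, 0.3], [0, 0, 0]],
    [0, [0, 0, 0.5], [0, 0, 0]],
    [0, [0, 0, 0.5], [0, 0, 0]]
  ]
}}

```text
clock: 14.87
tool_pos: [0.5595, -0.2168, 0.074]
eef_rot: [-1.197, 1.249, -1.235]
force: [-29.2, 3.1, 14.2]
opening: -0.0001
```

{"op": "step_arm", "data": {
  "motion": [
    [0, [0, 0, -1.5], [0, 0, 0]],
    [0, [0, 0, -4.5], [0, 0, 0]],
    [0, [0, 0, -8], [0, 0, 0]],
    [0, [0, -3, -11], [0, 0, 0]],
    [0, [2, -7, -13], [0, 0, 0]],
    [0, [5, -10, -13], [0, 0, 0]],
    [0, [8, -12, -13], [0, 0, 0]],
    [0, [10, -12, -13], [0, 0, 0]]
  ]
}}

```text
clock: 15.53
tool_pos: [0.4279, -0.3145, 0.2015]
eef_rot: [-1.195, 1.241, -1.243]
force: [0.6, -0.6, 1.1]
opening: 0.0
```

```bash
python3 - <<'E'
from h import *
go(None)
a=snap('scene','s14.png');b=snap('top','t14.png')
cv2.imwrite('pics/c14.png',np.hstack([cv2.resize(a[90:290,230:430],None,fx=2,fy=2.5,interpolation=2),cv2.resize(b[140:340,250:450+40][:, :220],None,fx=1.8,fy=2.5,interpolation=2)])[:,:,::-1])
for c in('scene','top'): print(c,[(np.round(m['xy'],1),round(m['confidence'],2),atz(c,m['xy'],.086).round(4)) for m in mark_of(c,'drawer_pull')][:2])
E
```

```text
clk 15.53 pos [ 0.4279 -0.3145  0.2015] jawang -92.47 down [-0.004 -0.005 -1.   ] F [ 0.6 -0.6  1.1] open 0.0
scene [(array([382.9, 155.6]), 0.77, array([ 0.5601, -0.2072,  0.086 ]))]
top [(array([439.9, 220. ]), 0.74, array([ 0.5697, -0.2265,  0.086 ])), (array([318.7, 185.9]), 0.45, array([0.6618, 0.0749, 0.086 ]))]
```

View pics/c14.png

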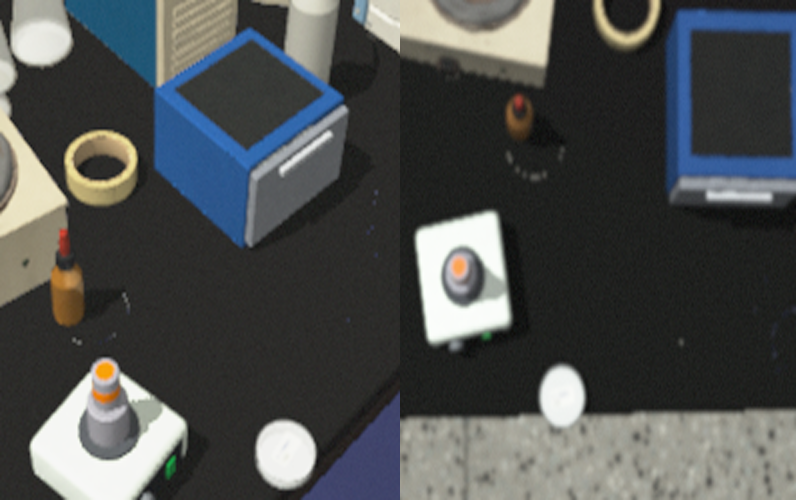

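View pics/t14.png

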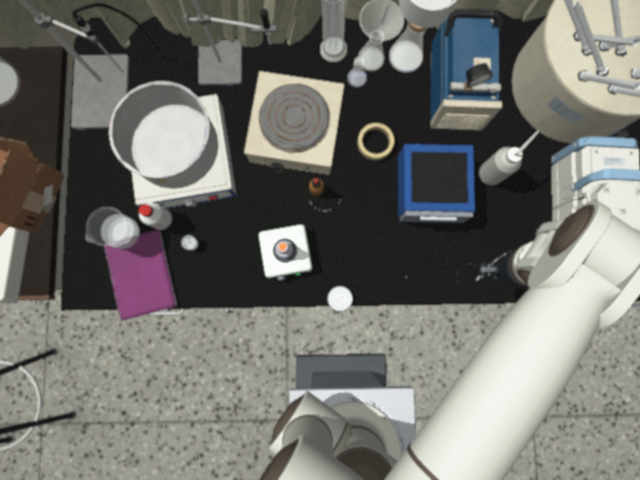

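```bash
python3 - <<'E'
from h import *
def cen(fn,l,t,r,b,top=True):
    p=cv2.imread('pics/'+fn)[t:b,l:r].astype(float); w=np.clip(p[...,2]-p[...,0],0,None); w[w<60]=0
    n,lab,st,ce=cv2.connectedComponentsWithStats((w>0).astype('uint8'))
    i=min((i for i in range(1,n) if st[i,4]>8),key=lambda i:ce[i][1]); m=lab==i; ys,xs=np.nonzero(m);ww=w[m]
    return np.array([(xs*ww).sum()/ww.sum()+l,(ys*ww).sum()/ww.sum()+t])
s=cen('s14.png',270,225,300,262);t=cen('t14.png',272,235,296,258);s9=cen('s9.png',270,225,300,262)
print(s,t,s9,tri(ray('scene',s),ray('top',t)))
for z in(.124,.125,.126,.136):print(z,proj('scene',[.5025,.1642,z]))
for fn in('s0','s14'):
    pass
E
```

```text
[281.99260954 237.86530002] [282.23558083 246.21137287] [282.33183017 234.33123458] (array([0.50510417, 0.16480201, 0.12191108]), np.float64(0.0009913792163674536))
0.124 [282.8154028  237.70603416]
0.125 [282.79410851 237.3680157 ]
0.126 [282.77277705 237.02940716]
0.136 [282.55739631 233.6105249 ]
```

```bash
python3 -c "
from plant import ctrl;print(ctrl.sign_off())"
```

```text
the job is handed in; nothing more can be done
None
```

I fitted the orange arbor to the mill, pushed the kit drawer home with the blue arbor in it, and handed the job in at about 16 s of the 56 s allowed.

- **Arbor:** I let go of it standing about 12 mm proud. I pressed it down in a few short pushes with the closed gripper until it stopped at 124 mm tip height, where the force rose to 23 N without further travel. The last pictures put its top at about 122 mm, which matches home within the roughly 2 mm bias of the cameras.
- **Drawer:** I pushed it at the pull strip. The force peaked as it rode over the ball, then fell, and it met a hard stop at 29 N. The last pictures show the front panel flush, and the pull measured about 560 mm (scene) and 570 mm (top) in x, against about 570 mm expected when shut. The blue arbor was hanging in its slot when I began to push, but it can't be seen now that the drawer is shut.
- **Bystanders:** The dropper bottle and dish are where they started. The weighing bottle also looks unmoved, though I checked that only by eye.
- **Oddities:** On the first lowering into the drawer the arm settled about 3 mm high and slightly tilted, with no force reading. I raised it, levelled it and lowered it again, and it then tracked well. Most of the other disagreement came from a few network pull and socket marks, which were up to about 1 cm apart between the cameras. For the arbor and socket I measured the coloured dots and the rim myself. For the pull I used the averaged marks, checked against the cabinet's position.

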